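# Hold down the link press's recessed reset button with the pin extractor

### The arm

A 6-joint arm with a two-finger parallel gripper is mounted at the origin on the work surface. World frame = base frame: x ahead of the robot, y to its left, z up, the work surface at z = 0. Lengths are in m, angles in rad, forces in N, time in s.
With the tool pointing down it reaches from about 0.35 to 0.975 m from the base axis. Payload 7.1 kg.
Tool frame: the origin (TCP) lies midway between the tips of the shut fingers; the grasp point (between the pads) lies arm.pinch_z behind it (arm.pinch_z is the distance from the TCP to the grasp point, in m); y points along the fingers, x is the direction in which the jaws open and shut, and the axes are right-handed (so a half turn about y gives the same grasp; the last joint's range is limited). The gripper opens to 88 mm and grips with 3 to 60 N. Pads are 20 mm wide; open, the fingers measure 115 mm over their backs; the gripper's body (75 mm by 178 mm) begins 61 mm behind the grasp point.
Start: joints at [1.187, 0.423, 1.63, -0, 1.089, -0.019], TCP at [0.223, 0.584, 0.223] pointing down, gripper open.
Joint ranges: [-3, 3], [-0.9, 2.11], [0.09, 2.58], [-1.31, 4.45], [0.11, 2.69], [-2.54, 2.54]. Speed limits (rad/s): [2.39, 2.39, 3.01, 3.14, 3.14, 3.14].

### API

Orientations are given as a unit quaternion [x, y, z, w].
In Python, from workcell import arm, vision gives the robot as it stands. The module is installed in compiled form; this text tells all that it offers.
- The arm moves only by the tool arm_command, never from a script. Its argument "motion" is a list that holds one entry, the list of rows, each a list of 5 numbers: the shift along the tool's x, y, z normalised to -1 to 1, where 1 is 0.4 m, then the turn about the tool's y normalised to -1 to 1, where 1 is pi rad, then the closure, from 0 (fully open) to 1 (shut). In form: [[[dx, dy, dz, twist, hand], ...]]. A call has exactly 10 rows; each row shifts and turns the pose as measured when the row begins, along the tool's axes as they then stand; what a row does not reach is not made up. A row lasts 1/10 s, in which the tool goes at most 50 mm and 8.59 degrees, less where a joint would pass 70% of its speed; a pose out of reach is approached as far as the arm can. A call with a number of a shift or a turn outside -1 to 1 is refused whole. A call with a gripper value outside its range is refused whole. The fingers move at their own pace and stop on an object; "grip_force" is the grip in N (left out, the last holds). Time passes only in rows, so rows that do not move let the fingers close, or fill a call up. It gives the time, the measured TCP pose, the force and the opening at its end, in the units of the state.
- arm.get_state(): the state, without advancing time (a new reading comes with each control period).
- vision.read_camera(name): name is "side" or "top" or "wrist"; returns the picture (480x640x3 uint8, blue, green, red); there is no depth.
- vision.get_calibration(name): a dict with "fx", "fy", "cx", "cy" (pixels), "extrinsics" (4x4, takes a point from camera to world coordinates); the wrist camera has in their place "hand_eye" (4x4, takes a point from camera to tool coordinates, whose origin is the TCP and whose axes are the tool frame's). Camera axes: x right, y up, looking along -z (the intrinsics and any distortion apply to the point x, -y, -z); pixel columns grow to the right and rows downward; lengths in m; the calibration is good to about 2 mm. A picture is of the moment at which its call begins: read the wrist's pose just before it. get_calibration takes no time and is no camera call.
- arm.job_done(): hands the job in, once; it reports no verdict.
The state is a dict: "clock": time; "joint_pos": joint angles; "joint_velocities": joint speeds; "effort": joint torques, N m; "position": TCP position; "tool_rot": TCP orientation; "contact_force": force on the tool from outside, world axes, zero at the start; "ft_torque": the same for the moment, N m; "width": finger opening in m.
Only numpy, scipy, OpenCV 4.12 (cv2) and the standard library are available. Lean on these libraries where they do the work, as an engineer would, in place of code of your own. Each camera call takes 0.05 s, during which the arm holds its last target. There are 200 camera calls.

### The job

The link press has tripped. Lift the loose yellow dust cap off its control box and set it down gently on the bench, then draw the polished steel pin extractor out of the wooden block, reach its thin pin down through the steel collar that the cap covered, and press the recessed red reset button fully down. Finish while still gripping the extractor by its handle, upright, and holding the button down with it; leave the brass drift, brake shoe, bushing and hammer where they are.

Things in the scene. Friction and masses are not known exactly. Their poses are not given: they have to be found in the camera images.
- control_box: Grey steel control box fixed on the bench, 120 (x) x 140 (y) x 90 high, origin at the centre of its underside. On the middle of its top is a steel collar, 32 in outer diameter, 16 high, with an 18 mm hole down into the box. It is left or right of the centre line, the tool block on the other side; between them, on the centre line 0.44 to 0.57 m from the robot, the bench is bare, 140 mm wide.
- aperture (a point): Centre of the mouth of the collar's hole (hole 18 mm across, axis vertical), 106 mm above the bench, 16 mm above the box's top. The button lies 30 mm below this point. Hidden under the cap at the start.
- reset_button (a joint): Travel of the red button down in the hole, in m: 0 released, 0.008 fully down on its stop. Button 15 mm across; flat top 30 mm below the collar's mouth when released (76 mm above the bench), 38 mm below it when fully down (68 mm above the bench). Spring: starts to move at 3 N, 8 N at the stop, springs back when let go.
- dust_cap: Loose round yellow plastic cap, upside-down cup 42 mm in outer diameter, 28 high, walls 3, top 4, about 40 g. It sits loosely over the collar (inner diameter 36), its rim on the box's top. Origin at the centre of its open underside (on the box top at the start, 90 mm above the bench), z up towards its closed top.
- tool_block: Wooden block fixed on the bench, 60 (x) x 150 (y) x 65 high, origin at the centre of its underside. Two vertical 10 mm holes go through it, 40 mm either side of the centre along its y: the pin extractor stands in one, the brass drift in the other, either way round.
- pin_extractor: Polished steel pin extractor, about 160 g, upright in a hole of the block: round handle 18 mm in diameter, 70 long, above a thin pin 7 mm in diameter, 55 long. Origin at the pin's tip (bottom end), z up along the tool; pin z 0 to 0.055, handle z 0.055 to 0.125. At the start the handle rests on the block's top: tip 10 mm, handle 65 to 135 mm above the bench.
- pin_extractor_grip (a point): Middle of the extractor's handle, on its axis, 90 mm above the pin's tip.
- pin_extractor_tip (a point): Tip of the extractor's pin.
- brass_drift: Bystander: a yellow brass drift of the same shape and size as the extractor, standing in the block's other hole, 80 mm from it. Leave it.
- brake_shoe: Bystander: scuffed aluminium drum brake shoe with black lining, crescent about 100 x 45 x 25 high, lying on the bench to the far left of the work (y about 0.4 m), origin on the bench under it.
- nylon_bushing: Bystander: white nylon bushing standing on the bench, 32 mm in diameter, 30 high, 0.62 m or more from the robot near the centre line, origin at the centre of its underside.
- brass_hammer: Bystander: heavy brass hammer, 280 long, lying across the bench at its far side, origin at its middle on the bench.
There are look-alikes about, which are no part of the job. What is meant by the dust_cap is not purple or turquoise, and is the smaller of those in its own colour.

How it is judged:
On the way, in this order (a step that is already met when the one before it is completed fails the run):
1. the dust cap stands released and still on the bench, clear of the control box (height (world z) of dust_cap below 0.035 m and horizontal distance between dust_cap and control_box above 0.09 m and contact force between the fingers and dust_cap below 0.1 N and linear speed of dust_cap below 0.05 m/s), for 0.2 s.
2. the fingers have lifted the pin extractor clear of the block (height (world z) of pin_extractor_tip above 0.1 m and contact force between the fingers and pin_extractor above 1 N), for 0.1 s.
At the end, for the whole second after the job is handed in: The extractor's pin holds the button at least 6 mm down (of 8) with over 2 N; the fingers hold its handle (within 50 mm of the middle), within 15 degrees of upright; the cap lies still and released on the bench, at least 90 mm from the box's centre (all of step 1 and value of joint reset_button above 0.006 m and contact force between pin_extractor and reset_button above 2 N and contact force between the fingers and pin_extractor above 2 N and distance between the grasp point and pin_extractor_grip below 0.05 m and angle between pin_extractor's own z axis and vertical below 0.26 rad and horizontal distance between pin_extractor_tip and aperture below 0.009 m); the arm keeps its last pose, push and grip.
It fails at once if the brass drift is pushed more than 20 mm (distance of brass_drift from where it was at the start of the episode above 0.02 m).
It fails at once if the brake shoe is pushed more than 20 mm (distance of brake_shoe from where it was at the start of the episode above 0.02 m).
It fails at once if the nylon bushing is pushed more than 20 mm (distance of nylon_bushing from where it was at the start of the episode above 0.02 m).
It fails at once if the brass hammer is pushed more than 20 mm (distance of brass_hammer from where it was at the start of the episode above 0.02 m).
It fails at once if the dust cap is dropped or thrown (faster than 0.8 m/s out of the fingers) (contact force between the fingers and dust_cap below 0.05 N and linear speed of dust_cap above 0.8 m/s).
It also fails if it takes over 64 s, if anything falls off the work surface, if the arm or the gripper's body presses on something with over 40 N, if the wrist force passes 120 N, or if a joint passes its speed limit or range.

## Working session

There is one attempt and no reset: what is moved stays moved. The work goes in short steps, Python scripts to look and compute and a tool call to move; the robot and the scene stay as the last step left them, time stands still between calls to the robot, and variables do not carry over. Pictures are saved under pics/ and viewed, about 8 in all and at most 12, crops included, and the job is handed in when it is done.

Besides the shell and the picture viewer there is one more tool, called after ">>>" by a JSON object that holds its "api" and its "payload", one argument or row to a line. arm_command: Moves the arm, as the interface text tells. Scaled input: -1 to 1 covers 0.4 m each way for a shift and pi rad each way for a turn. Its arguments: {"type":"object","properties":{"motion":{"type":"array"},"grip_force":{"type":"number"}},"required":["motion"]}

```bash
mkdir -p pics; cat > h.py <<'E'
import numpy as np, cv2
from scipy.spatial.transform import Rotation as R
from workcell import arm, vision
def pose():
    s=arm.get_state(); T=np.eye(4); T[:3,:3]=R.from_quat(s["tool_rot"]).as_matrix(); T[:3,3]=s["position"]; return T,s
def ext(name,T=None):
    c=vision.get_calibration(name)
    return c,(np.array(c["extrinsics"]) if name!="wrist" else T@np.array(c["hand_eye"]))
def ray(name,u,v,T=None):
    c,E=ext(name,T); d=np.array([(u-c["cx"])/c["fx"],-(v-c["cy"])/c["fy"],-1.])
    return E[:3,3],E[:3,:3]@d
def onz(name,u,v,z,T=None):
    o,d=ray(name,u,v,T); return o+d*(z-o[2])/d[2]
def proj(name,P,T=None):
    c,E=ext(name,T); p=E[:3,:3].T@(np.array(P)-E[:3,3]); return c["cx"]+c["fx"]*p[0]/-p[2], c["cy"]-c["fy"]*p[1]/-p[2]
def meet(a,b):
    (o1,d1),(o2,d2)=a,b; k=np.linalg.lstsq(np.c_[d1,-d2],o2-o1,rcond=None)[0]
    p,q=o1+k[0]*d1,o2+k[1]*d2; return (p+q)/2,np.linalg.norm(p-q)
E
python3 - <<'E'
from h import *
T,s=pose(); print(T.round(3),s["clock"],s["contact_force"],s["width"],arm.pinch_z)
for n in("top","side"):
    cv2.imwrite(f"pics/{n}0.png",vision.read_camera(n)); print(n,vision.get_calibration(n))
print(vision.get_calibration("wrist"))
E
```

```text
[[ 0.357 -0.001 -0.934  0.223]
 [ 0.934 -0.001  0.357  0.583]
 [-0.001 -1.     0.     0.222]
 [ 0.     0.     0.     1.   ]] 0.0 [-0.16534179  0.38977732 -0.12587906] 0.08775246210195277 0.0187
top {'fx': 575.4934643302902, 'fy': 575.4934643302902, 'cx': 314.9111440557345, 'cy': 230.50606629760597, 'extrinsics': array([[-0.02012094,  0.98755014, -0.15601238,  0.44063581],
       [-0.99968722, -0.02219047, -0.01153473,  0.07415287],
       [-0.01485312,  0.15573149,  0.98768775,  1.22922444],
       [ 0.        ,  0.        ,  0.        ,  1.        ]])}
side {'fx': 623.2612529168389, 'fy': 623.2612529168389, 'cx': 318.02680252931884, 'cy': 230.82713963681067, 'extrinsics': array([[ 0.98899385,  0.07545815, -0.12726833,  0.45559562],
       [-0.14677283,  0.60894585, -0.77951439, -0.87744519],
       [ 0.0186788 ,  0.78961447,  0.61331891,  0.84783329],
       [ 0.        ,  0.        ,  0.        ,  1.        ]])}
{'fx': 351.63843558200745, 'fy': 351.63843558200745, 'cx': 315.5026078573034, 'cy': 239.93118923131206, 'hand_eye': array([[ 9.99999991e-01, -8.02688233e-05,  1.06179226e-04,
         2.52822006e-04],
       [ 1.25330738e-04,  2.99180951e-01, -9.54196386e-01,
        -1.61829292e-01],
       [ 4.48254193e-05,  9.54196391e-01,  2.99180959e-01,
         8.32456854e-02],
       [ 0.00000000e+00,  0.00000000e+00,  0.00000000e+00,
         1.00000000e+00]])}
```

View pics/top0.png

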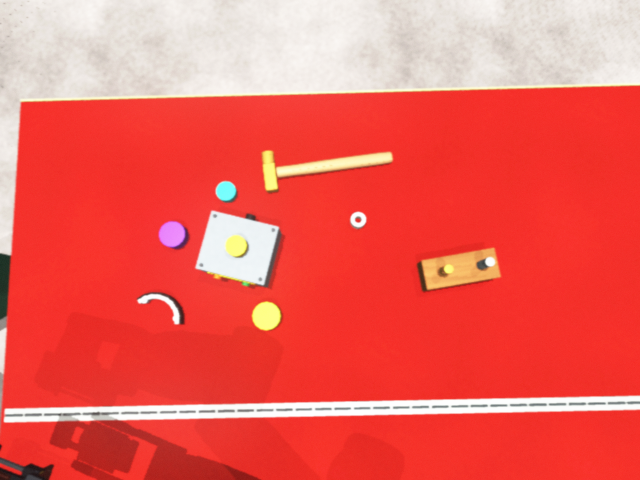

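View pics/side0.png

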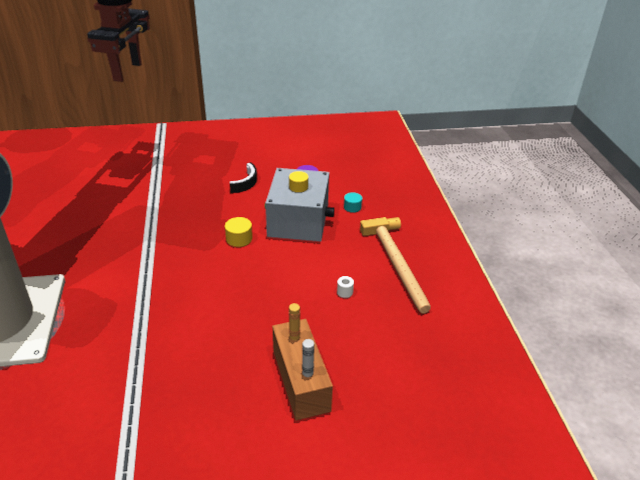

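The top view shows two yellow caps, at (236,246) on the box and at (266,316) on the bench. The first looks smaller and sits on the collar, so it is the one meant. The purple (172,235) and turquoise (226,191) ones are excluded. The extractor is the grey-topped tool at (489,262) and the brass drift is at (448,269). In the side view, the cap is at (298,181) and the extractor top at (308,343). Next I'll measure these and check the cap in one crop.

```bash
python3 - <<'E'
from h import *
t=cv2.imread("pics/top0.png"); s=cv2.imread("pics/side0.png")
def blobs(im,lo,hi,mn=30):
    m=cv2.inRange(cv2.cvtColor(im,cv2.COLOR_BGR2HSV),lo,hi)
    cs,_=cv2.findContours(m,cv2.RETR_EXTERNAL,cv2.CHAIN_APPROX_NONE)
    return [c for c in cs if cv2.contourArea(c)>mn]
for n,im in(("top",t),("side",s)):
  print(n,"yellow")
  for c in blobs(im,(22,120,90),(35,255,255)):
    (u,v),r=cv2.minEnclosingCircle(c); print(np.round((u,v,r),1),cv2.contourArea(c), onz(n,u,v,.118).round(3),onz(n,u,v,.03).round(3))
for c in blobs(t,(0,0,100),(179,70,255),40):
    (u,v),w,a=cv2.minAreaRect(c)
    if 100<v<330 : print("grey top",np.round((u,v),1),np.round(w,1),a,[onz("top",u,v,z).round(3) for z in(.09,.135)])
for c in blobs(t,(8,80,60),(21,220,255),200):
    r=cv2.minAreaRect(c); print("wood",np.round(r[0],1),np.round(r[1],1),[onz("top",*p,.065).round(3)[:2] for p in cv2.boxPoints(r)])
a=cv2.resize(t[190:340,180:300],None,fx=4,fy=4,interpolation=2); b=cv2.resize(t[230:300,410:510],None,fx=3,fy=6)[:, :300]; 
b=cv2.resize(t[240:290,430:500],None,fx=4,fy=4,interpolation=2)
d=cv2.resize(s[290:420,260:340],None,fx=3,fy=3,interpolation=2)
o=np.zeros((600,800,3),np.uint8); o[:,:480]=a; o[:200,480:760]=b; o[205:595,480:720]=d
cv2.imwrite("pics/crop.png",o)
E
```

```text
top yellow
[266.1 315.7  14.1] 587.0 [0.453 0.184 0.118] [0.454 0.192 0.03 ]
[448.6 268.6   4.8] 61.5 [ 0.536 -0.169  0.118] [ 0.544 -0.188  0.03 ]
[236.3 246.3  10.4] 294.0 [0.588 0.241 0.118] [0.6   0.254 0.03 ]
[269.4 169.9  19.2] 341.5 [0.74  0.175 0.118] [0.764 0.183 0.03 ]
side yellow
[384.5 221.5  13.7] 57.0 [0.74  0.064 0.118] [0.775 0.177 0.03 ]
[238. 231.  15.] 595.0 [0.456 0.068 0.118] [0.456 0.182 0.03 ]
[298.3 181.3  11. ] 309.5 [0.591 0.225 0.118] [0.607 0.358 0.03 ]
grey top [162.1 304.3] [47.  19.3] 30.25643539428711 [array([0.48 , 0.392, 0.09 ]), array([0.478, 0.379, 0.135])]
grey top [489.  261.5] [ 9. 10.] 90.0 [array([ 0.551, -0.256,  0.09 ]), array([ 0.546, -0.243,  0.135])]
grey top [357.5 219.5] [15. 15.] 90.0 [array([0.641, 0.001, 0.09 ]), array([0.633, 0.004, 0.135])]
grey top [237.4 247.1] [72.  62.1] 14.03624439239502 [array([0.591, 0.243, 0.09 ]), array([0.585, 0.236, 0.135])]
grey top [333.3 163.7] [  5.2 112.1] 82.3595962524414 [array([0.758, 0.047, 0.09 ]), array([0.745, 0.048, 0.135])]
grey top [319.5 127.5] [255. 639.] 90.0 [array([0.835, 0.074, 0.09 ]), array([0.82 , 0.074, 0.135])]
wood [458.7 269. ] [30.9 79.6] [array([ 0.558, -0.118]), array([ 0.583, -0.278]), array([ 0.521, -0.284]), array([ 0.497, -0.125])]
wood [327.  170.5] [ 41. 130.] [array([0.798, 0.195]), array([ 0.791, -0.077]), array([ 0.704, -0.073]), array([0.71 , 0.196])]
```

View pics/crop.png

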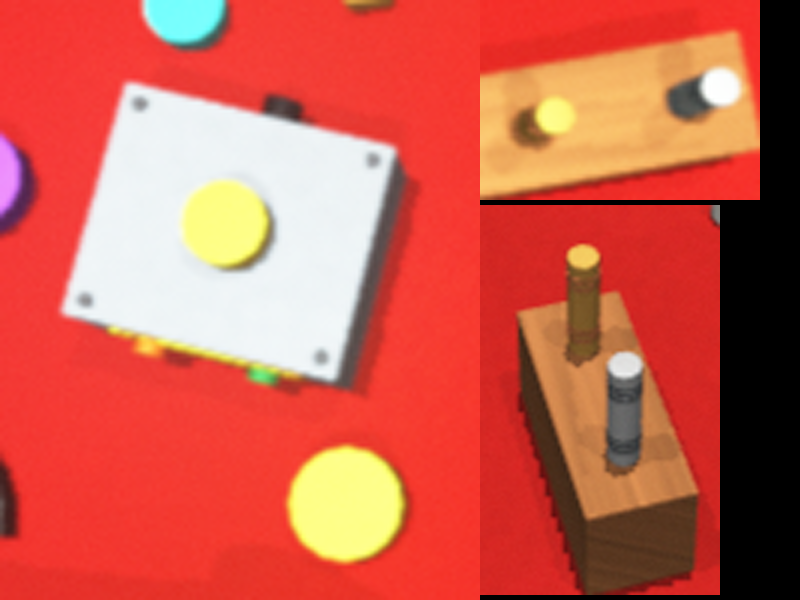

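The crop confirms it. The cap on the box has the smaller diameter (about 40 mm by my measure), while the bench one is larger. The extractor is the grey tool at the block's outer (-y) end. Now I'll move over the cap.

>>> {"api": "arm_command", "payload": {
  "motion": [
    [[-0.047,0,-0.115,0,0],[-0.047,0,-0.115,0,0],[-0.047,0,-0.115,0,0],[-0.047,0,-0.115,0,0],[-0.047,0,-0.115,0,0],[-0.047,0,-0.115,0,0],[-0.047,0,-0.115,0,0],[-0.047,0,-0.115,0,0],[-0.047,0,-0.115,0,0],[0,0,0,0,0]]
  ],
  "grip_force": 15
}}

```text
clock: 1.1
position: [0.5532, 0.2731, 0.2186]
tool_rot: [0.582, 0.401, -0.404, -0.581]
contact_force: [0.1, 0.9, 0.2]
width: 0.0876
```

```bash
cat >> h.py <<'E'
def to(P,T=None):
    "shift to P in tool axes, normalised"
    T=pose()[0] if T is None else T
    return (T[:3,:3].T@(np.array(P)-T[:3,3])/0.4).round(3)
E
python3 - <<'E'
from h import *
T,s=pose(); im=vision.read_camera("wrist"); cv2.imwrite("pics/w1.png",im)
print(T.round(3),s["clock"],s["joint_pos"],s["contact_force"])
m=cv2.inRange(cv2.cvtColor(im,cv2.COLOR_BGR2HSV),(22,120,90),(35,255,255))
for c in cv2.findContours(m,0,1)[0]:
    if cv2.contourArea(c)>100:
        (u,v),r=cv2.minEnclosingCircle(c); print(u,v,r,onz("wrist",u,v,.118,T).round(4))
E
```

```text
[[ 0.351 -0.003 -0.936  0.553]
 [ 0.936 -0.003  0.351  0.273]
 [-0.004 -1.     0.002  0.219]
 [ 0.     0.     0.     1.   ]] 1.1 [ 0.44024891  0.41773859  1.6488531  -0.00204223  1.07913494 -0.77099295] [0.1071422  0.85574874 0.20401834]
464.0 458.5 175.3148193359375 [0.8098 0.3302 0.118 ]
322.0 413.0 10.440406799316406 [0.711  0.2202 0.118 ]
112.5 400.0769348144531 26.31084442138672 [0.6308 0.0456 0.118 ]
517.0 393.0 33.376739501953125 [0.7511 0.3929 0.118 ]
299.10638427734375 289.0212707519531 28.170377731323242 [0.5867 0.246  0.118 ]
295.0 209.5 55.2744140625 [0.5238 0.2672 0.118 ]
204.71697998046875 149.90565490722656 33.539634704589844 [0.4599 0.2221 0.118 ]
```

View pics/w1.png

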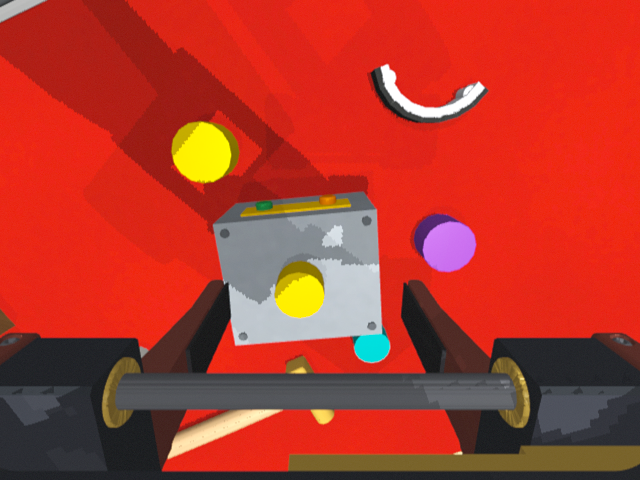

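The wrist view shows the cap top at about (300,291), 0.588/0.245. That agrees with the top camera across the jaws. Now I'll descend and close.

>>> {"api": "arm_command", "payload": {
  "motion": [
    [[-0.02,0,-0.054,0,0],[-0.02,0,-0.054,0,0],[0,0.07,0,0,0],[0,0.08,0,0,0],[0,0.08,0,0,0],[0,0.05,0,0,0],[0,0.025,0,0,0],[0,0,0,0,0.6],[0,0,0,0,0.6],[0,0,0,0,0.6]]
  ],
  "grip_force": 12
}}

```text
clock: 2.15
position: [0.5795, 0.2518, 0.0928]
tool_rot: [-0.578, -0.403, 0.408, 0.581]
contact_force: [0.8, -0.2, -0.2]
width: 0.0671
```

```bash
python3 - <<'E'
from h import *
T,s=pose(); print(T.round(3),s["width"],s["contact_force"],s["clock"],to([.505,0,.2]))
E
```

```text
[[ 0.343 -0.008 -0.939  0.58 ]
 [ 0.939 -0.001  0.343  0.252]
 [-0.004 -1.     0.007  0.093]
 [ 0.     0.     0.     1.   ]] 0.06713513912855214 [ 0.84440081 -0.20362506 -0.21143272] 2.15 [-0.656 -0.266 -0.04 ]
```

>>> {"api": "arm_command", "payload": {
  "motion": [
    [[-0.013,-0.005,-0.027,0,0.1],[0,0,0,0,0.1],[0,0,0,0,0.7],[0,0,0,0,0.7],[0,0,0,0,0.7],[0,0,0,0,0.7],[0,0,0,0,0.7],[0,0,0,0,0.7],[0,0,0,0,0.7],[0,0,0,0,0.7]]
  ]
}}

```text
clock: 3.15
position: [0.5913, 0.2435, 0.0989]
tool_rot: [-0.579, -0.405, 0.405, 0.58]
contact_force: [1.2, -0.5, 0.4]
width: 0.0418
```

```bash
python3 - <<'E'
from h import *
T,s=pose(); print(T.round(3),s["width"],s["contact_force"],s["clock"],to([.505,0,.2]))
E
```

```text
[[ 0.344 -0.001 -0.939  0.591]
 [ 0.939  0.002  0.344  0.244]
 [ 0.001 -1.     0.001  0.099]
 [ 0.     0.     0.     1.   ]] 0.0417502010989359 [ 1.17660073 -0.48190841  0.36279428] 3.15 [-0.646 -0.254 -0.007]
```

The grip is 41.8 mm, which matches the cap's 42 mm diameter. Lifting and carrying it to the bare bench.

>>> {"api": "arm_command", "payload": {
  "motion": [
    [[0,-0.05,0,0,0.7],[0,-0.08,0,0,0.7],[0,-0.05,0,0,0.7],[-0.07,0,0,0,0.7],[-0.11,0,0,0,0.7],[-0.11,0,0,0,0.7],[-0.11,0,0,0,0.7],[-0.11,0,0,0,0.7],[-0.11,0,0,0,0.7],[-0.03,0,0,0,0.7]]
  ]
}}

```text
clock: 4.15
position: [0.4978, -0.0067, 0.1717]
tool_rot: [-0.578, -0.406, 0.408, 0.579]
contact_force: [0.3, 0.2, 0.7]
width: 0.0416
```

```bash
python3 - <<'E'
from h import *
T,s=pose(); print(T.round(3),s["width"],s["contact_force"],s["clock"],to([.505,0,.03]))
cv2.imwrite("pics/s2.png",vision.read_camera("side")[120:440,180:480])
E
```

```text
[[ 0.338 -0.003 -0.941  0.498]
 [ 0.941  0.     0.338 -0.007]
 [-0.001 -1.     0.003  0.172]
 [ 0.     0.     0.     1.   ]] 0.041582367027953614 [0.28302311 0.18869548 0.66515448] 4.15 [ 0.022  0.354 -0.012]
```

View pics/s2.png

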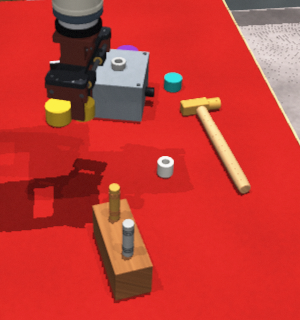

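The cap is held between the fingers and the bare collar shows at about crop (118,62). Lowering.

>>> {"api": "arm_command", "payload": {
  "motion": [
    [[0.011,0,0,0,0.7],[0,0.09,0,0,0.7],[0,0.09,0,0,0.7],[0,0.09,0,0,0.7],[0,0.06,0,0,0.7],[0,0.03,0,0,0.7],[0,0.015,0,0,0.7],[0,0,0,0,0.7],[0,0,0,0,0.7],[0,0,0,0,0.7]]
  ]
}}

```text
clock: 5.2
position: [0.5098, 0.0067, 0.02]
tool_rot: [0.579, 0.412, -0.405, -0.575]
contact_force: [0.6, -0.4, -0.4]
width: 0.0416
```

>>> {"api": "arm_command", "payload": {
  "motion": [
    [[0,0.012,0,0,0.7],[0,0.008,0,0,0.7],[0,0.004,0,0,0.7],[0,0.0,0,0,0.7],[0,0,0,0,0.7],[0,0,0,0,0.7],[0,0,0,0,0.7],[0,0,0,0,0.7],[0,0,0,0,0.7],[0,0,0,0,0.7]]
  ]
}}

```text
clock: 6.2
position: [0.5117, 0.0062, 0.0121]
tool_rot: [0.58, 0.413, -0.404, -0.575]
contact_force: [-0.1, 0.3, -0.9]
width: 0.0415
```

>>> {"api": "arm_command", "payload": {
  "motion": [
    [[0,0.006,0,0,0.7],[0,0.004,0,0,0.7],[0,0.0,0,0,0.7],[0,0.0,0,0,0.7],[0,0,0,0,0.7],[0,0,0,0,0.7],[0,0,0,0,0.7],[0,0,0,0,0.7],[0,0,0,0,0.7],[0,0,0,0,0.7]]
  ]
}}

```text
clock: 7.2
position: [0.5124, 0.0064, 0.0086]
tool_rot: [0.58, 0.413, -0.403, -0.574]
contact_force: [-0.5, -0.0, 2.6]
width: 0.0417
```

Upward force is 2.6 N, so the cap is on the bench. I'll release it and rise.

>>> {"api": "arm_command", "payload": {
  "motion": [
    [[0,0,0,0,0.4],[0,0,0,0,0],[0,0,0,0,0],[0,0,0,0,0],[0,0,0,0,0],[0,-0.08,0,0,0],[0,-0.12,0,0,0],[0,-0.12,0,0,0],[0,-0.12,0,0,0],[0,-0.12,0,0,0]]
  ]
}}

```text
clock: 8.2
position: [0.5041, 0.0061, 0.2324]
tool_rot: [-0.577, -0.408, 0.408, 0.578]
contact_force: [0.9, 0.5, -0.7]
width: 0.0879
```

```bash
python3 - <<'E'
from h import *
T,s=pose(); print(T.round(3),s["width"],s["contact_force"],s["clock"],to([.546,-.243,.25]))
cv2.imwrite("pics/w3.png",vision.read_camera("wrist"))
t=vision.read_camera("top")
h=cv2.cvtColor(t,cv2.COLOR_BGR2HSV)
g=cv2.inRange(h,(0,0,100),(179,70,255))
for c in cv2.findContours(g,0,1)[0]:
    r=cv2.minAreaRect(c)
    if cv2.contourArea(c)>40 and r[0][1]<300: print(np.round(r[0],1),np.round(r[1],1),onz("top",*r[0],.09).round(4),onz("top",*r[0],.135).round(4))
    if 2000<cv2.contourArea(c)<6000: print([onz("top",*p,.09).round(4) for p in cv2.boxPoints(r)])
cv2.imwrite("pics/t3.png",t)
E
```

```text
[[ 0.334 -0.001 -0.943  0.504]
 [ 0.943  0.002  0.334  0.006]
 [ 0.001 -1.     0.001  0.232]
 [ 0.     0.     0.     1.   ]] 0.08788074788582338 [ 0.90167839  0.4618677  -0.71571321] 8.2 [-0.552 -0.045 -0.306]
[489.5 261.5] [9. 9.] [ 0.5508 -0.2567  0.09  ] [ 0.5464 -0.2436  0.135 ]
[319.9 260.6] [16. 41.] [0.5598 0.0789 0.09  ] [0.5551 0.0787 0.135 ]
[357.5 219.5] [15. 15.] [0.641  0.0015 0.09  ] [0.6331 0.0044 0.135 ]
[237.1 247.5] [70.8 61.7] [0.5897 0.2436 0.09  ] [0.5838 0.2369 0.135 ]
[array([0.5496, 0.3274, 0.09  ]), array([0.67  , 0.2973, 0.09  ]), array([0.6302, 0.159 , 0.09  ]), array([0.5113, 0.1911, 0.09  ])]
[319.5 127.5] [255. 639.] [0.8354 0.0737 0.09  ] [0.8198 0.0737 0.135 ]
```

View pics/w3.png

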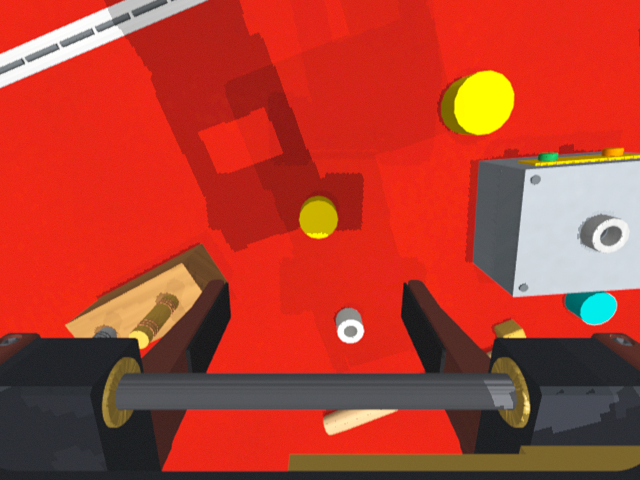

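The cap stands alone on the bench at (318,218), and the collar hole is visible at (606,235). Next I'll turn the jaws across the block.

>>> {"api": "arm_command", "payload": {
  "motion": [
    [[0,0,0,0.047,0],[0,0,0,0.047,0],[0,0,0,0.047,0],[0,0,0,0.047,0],[0,0,0,0.047,0],[0,0,0,0.047,0],[0,0,0,0.047,0],[0,0,0,0,0],[0,0,0,0,0],[0,0,0,0,0]]
  ],
  "grip_force": 35
}}

```text
clock: 9.3
position: [0.5049, 0.0061, 0.2312]
tool_rot: [-0.704, -0.067, 0.062, 0.705]
contact_force: [0.6, 0.2, 0.1]
width: 0.0877
```

```bash
python3 - <<'E'
from h import *
T,s=pose(); print(T.round(3),s["joint_pos"],s["clock"],to([.536,-.205,.24]))
E
```

```text
[[ 0.983  0.006 -0.182  0.505]
 [ 0.182  0.002  0.983  0.006]
 [ 0.006 -1.     0.     0.231]
 [ 0.     0.     0.     1.   ]] [-0.01256159  0.23291284  1.88758889  0.00188916  1.01507249 -0.19618134] 9.3 [-0.019 -0.022 -0.533]
```

>>> {"api": "arm_command", "payload": {
  "motion": [
    [[0,0,-0.11,0,0],[0,0,-0.11,0,0],[0,0,-0.11,0,0],[0,0,-0.11,0,0],[0,0,-0.11,0,0],[0,0,0,0,0],[0,0,0,0,0],[0,0,0,0,0],[0,0,0,0,0],[0,0,0,0,0]]
  ]
}}

```text
clock: 10.3
position: [0.5471, -0.2139, 0.2293]
tool_rot: [-0.702, -0.075, 0.072, 0.704]
contact_force: [-0.7, 0.7, -0.4]
width: 0.0879
```

```bash
python3 - <<'E'
from h import *
T,s=pose(); print(T.round(3),s["joint_pos"],s["clock"],to([.546,-.243,.16]))
cv2.imwrite("pics/w4.png",vision.read_camera("wrist"))
print(proj("wrist",[.546,-.243,.135],T))
E
```

```text
[[ 0.978  0.005 -0.206  0.547]
 [ 0.206  0.003  0.978 -0.214]
 [ 0.005 -1.     0.002  0.229]
 [ 0.     0.     0.     1.   ]] [-0.39540898  0.35920032  1.7119296   0.00528209  1.06712173 -0.60589922] 10.3 [-0.019  0.173 -0.071]
(np.float64(306.42346396687054), np.float64(277.68883236427354))
```

View pics/w4.png

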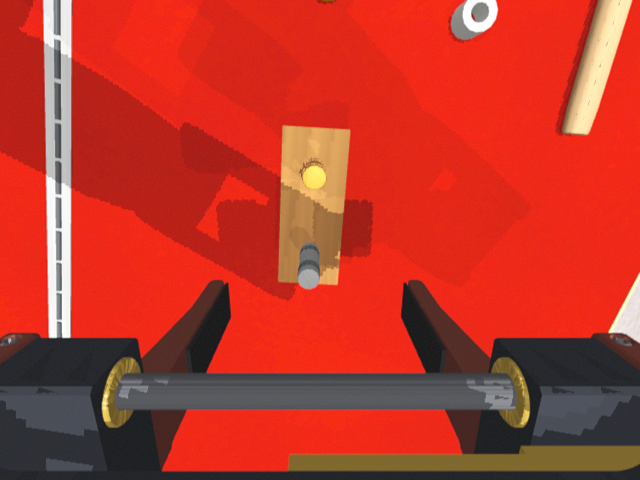

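The extractor's top is at (308,279), within 2 px of my prediction. Shifting over it and descending partway.

>>> {"api": "arm_command", "payload": {
  "motion": [
    [[-0.009,0,-0.037,0,0],[-0.008,0,-0.037,0,0],[0,0,0,0,0],[0,0.04,0,0,0],[0,0.06,0,0,0],[0,0.04,0,0,0],[0,0,0,0,0],[0,0,0,0,0],[0,0,0,0,0],[0,0,0,0,0]]
  ]
}}

```text
clock: 11.35
position: [0.5486, -0.2489, 0.1747]
tool_rot: [0.703, 0.077, -0.07, -0.703]
contact_force: [-0.7, 0.8, -1.0]
width: 0.0881
```

```bash
python3 - <<'E'
from h import *
T,s=pose(); print(T.round(3),s["contact_force"],s["clock"],to([.547,-.244,.086]))
im=vision.read_camera("wrist")
print(proj("wrist",[.547,-.244,.135],T))
cv2.imwrite("pics/w5.png",im[140:480,150:490])
E
```

```text
[[ 0.979  0.01  -0.206  0.549]
 [ 0.206  0.001  0.979 -0.249]
 [ 0.01  -1.    -0.001  0.175]
 [ 0.     0.     0.     1.   ]] [-0.68991536  0.7671991  -0.9521615 ] 11.35 [-0.003  0.222  0.013]
(np.float64(314.58326467028047), np.float64(262.91120098926626))
```

View pics/w5.png

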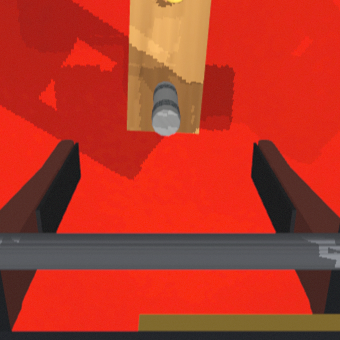

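The top face is at full-frame (316,263), against a prediction of (314.6,263). Descending onto the handle.

>>> {"api": "arm_command", "payload": {
  "motion": [
    [[-0.003,0,0.012,0,0],[0,0,0,0,0],[0,0.05,0,0,0],[0,0.06,0,0,0],[0,0.05,0,0,0],[0,0.04,0,0,0],[0,0.015,0,0,0],[0,0,0,0,0],[0,0,0,0,0],[0,0,0,0,0]]
  ]
}}

```text
clock: 12.4
position: [0.5507, -0.2446, 0.0916]
tool_rot: [0.705, 0.08, -0.067, -0.701]
contact_force: [-0.4, 0.4, -0.4]
width: 0.0876
```

```bash
python3 - <<'E'
from h import *
T,s=pose(); print(T.round(3),s["contact_force"],s["clock"],to([.547,-.244,.086]))
E
```

```text
[[ 0.978  0.019 -0.207  0.551]
 [ 0.207 -0.003  0.978 -0.245]
 [ 0.017 -1.    -0.007  0.092]
 [ 0.     0.     0.     1.   ]] [-0.39644366  0.43389312 -0.39523651] 12.4 [-0.009  0.014  0.004]
```

>>> {"api": "arm_command", "payload": {
  "motion": [
    [[-0.009,0.01,0.004,0,0],[0,0,0,0,0],[0,0,0,0,0.95],[0,0,0,0,0.95],[0,0,0,0,0.95],[0,0,0,0,0.95],[0,0,0,0,0.95],[0,0,0,0,0.95],[0,0,0,0,0.95],[0,0,0,0,0.95]]
  ],
  "grip_force": 35
}}

```text
clock: 13.4
position: [0.5479, -0.2444, 0.0895]
tool_rot: [0.706, 0.081, -0.066, -0.701]
contact_force: [-0.3, 0.3, 0.1]
width: 0.0271
```

```bash
python3 - <<'E'
from h import *
T,s=pose(); print(T.round(3),s["width"],s["contact_force"],s["clock"])
E
```

```text
[[ 0.978  0.022 -0.207  0.548]
 [ 0.207 -0.005  0.978 -0.244]
 [ 0.021 -1.    -0.009  0.09 ]
 [ 0.     0.     0.     1.   ]] 0.027117301244042085 [-0.29941107  0.30606832  0.14504374] 13.4
```

>>> {"api": "arm_command", "payload": {
  "motion": [
    [[0,0,0,0,0.95],[0,0,0,0,0.95],[0,0,0,0,0.95],[0,0,0,0,0.95],[0,0,0,0,0.95],[0,0,0,0,0.95],[0,0,0,0,0.95],[0,-0.02,0,0,0.95],[0,-0.03,0,0,0.95],[0,-0.03,0,0,0.95]]
  ]
}}

```text
clock: 14.4
position: [0.5459, -0.2437, 0.1217]
tool_rot: [0.705, 0.08, -0.067, -0.701]
contact_force: [0.3, -0.9, -1.5]
width: 0.0175
```

```bash
python3 - <<'E'
from h import *
T,s=pose(); print(T.round(3),s["width"],s["contact_force"],s["clock"])
E
```

```text
[[ 0.978  0.019 -0.207  0.546]
 [ 0.207 -0.003  0.978 -0.244]
 [ 0.018 -1.    -0.007  0.122]
 [ 0.     0.     0.     1.   ]] 0.017474506524027045 [ 0.31685555 -0.93550856 -1.53348661] 14.4
```

Gripped at 17.5 mm and lifting, with about 1.5 N of weight showing. Continuing up.

>>> {"api": "arm_command", "payload": {
  "motion": [
    [[0,-0.05,0,0,0.95],[0,-0.08,0,0,0.95],[0,-0.08,0,0,0.95],[0,-0.08,0,0,0.95],[0,-0.05,0,0,0.95],[0,0,0,0,0.95],[0,0,0,0,0.95],[0,0,0,0,0.95],[0,0,0,0,0.95],[0,0,0,0,0.95]]
  ]
}}

```text
clock: 15.4
position: [0.5421, -0.2427, 0.2689]
tool_rot: [0.706, 0.081, -0.066, -0.701]
contact_force: [-0.5, -0.6, -1.4]
width: 0.0177
```

```bash
python3 - <<'E'
from h import *
T,s=pose(); print(T.round(3),s["width"],s["contact_force"],s["clock"],to([.57,.20,.26]))
E
```

```text
[[ 0.978  0.022 -0.207  0.542]
 [ 0.207 -0.005  0.978 -0.243]
 [ 0.021 -1.    -0.01   0.269]
 [ 0.     0.     0.     1.   ]] 0.017687759963509922 [-0.52346297 -0.59920317 -1.39858836] 15.4 [0.297 0.018 1.069]
```

>>> {"api": "arm_command", "payload": {
  "motion": [
    [[0.028,0,0.105,0,0.95],[0.028,0,0.105,0,0.95],[0.028,0,0.105,0,0.95],[0.028,0,0.105,0,0.95],[0.028,0,0.105,0,0.95],[0.028,0,0.105,0,0.95],[0.028,0,0.105,0,0.95],[0.028,0,0.105,0,0.95],[0.028,0,0.105,0,0.95],[0,0,0,0,0.95]]
  ]
}}

```text
clock: 16.4
position: [0.5608, 0.1609, 0.2572]
tool_rot: [0.706, 0.074, -0.069, -0.701]
contact_force: [0.5, -0.8, -1.0]
width: 0.0176
```

```bash
python3 - <<'E'
from h import *
T,s=pose(); print(T.round(3),s["width"],s["contact_force"],s["clock"],to([.589,.243,.235]))
im=vision.read_camera("wrist"); cv2.imwrite("pics/w6.png",im)
tip=(T@[0,.0795,0,1])[:3]; print("tip",tip,proj("wrist",tip,T),"apert",proj("wrist",[.589,.243,.106],T))
E
```

```text
[[ 0.979  0.008 -0.201  0.561]
 [ 0.201 -0.005  0.979  0.161]
 [ 0.007 -1.    -0.007  0.257]
 [ 0.     0.     0.     1.   ]] 0.017610534743793236 [ 0.51819    -0.7748288  -0.99032433] 16.4 [0.11  0.055 0.187]
tip [0.56141987 0.16050086 0.17773369] (np.float64(316.03834474878784), np.float64(249.74698557754652)) apert (np.float64(366.50509511694554), np.float64(138.71884250566393))
```

View pics/w6.png

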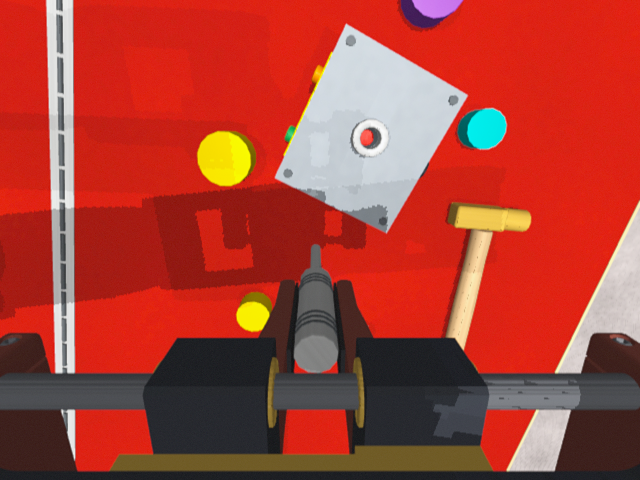

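The pin tip's far edge is at (316,246), which agrees with my prediction once the pin radius is included. The collar is at about (369,139). I'll measure it precisely and cross-check with the top camera.

```bash
python3 - <<'E'
from h import *
T,s=pose(); im=cv2.imread("pics/w6.png")
g=cv2.inRange(im,(225,225,225),(255,255,255))[100:180,330:410]
cs,_=cv2.findContours(g,cv2.RETR_EXTERNAL,cv2.CHAIN_APPROX_NONE); c=max(cs,key=cv2.contourArea)
(u,v),r=cv2.minEnclosingCircle(c); e=cv2.fitEllipse(c); print("collar",u+330,v+100,r,e)
P=onz("wrist",u+330,v+100,.106,T); print(P)
h=cv2.cvtColor(im,cv2.COLOR_BGR2HSV); red=cv2.bitwise_or(cv2.inRange(h,(0,120,60),(10,255,255)),cv2.inRange(h,(170,120,60),(179,255,255)))[125:155,355:385]
m=cv2.moments(red,True); print("red",m["m10"]/m["m00"]+355,m["m01"]/m["m00"]+125,m["m00"],onz("wrist",m["m10"]/m["m00"]+355,m["m01"]/m["m00"]+125,.076,T))
t=cv2.imread("pics/t3.png"); k=cv2.resize(t[225:270,215:260],None,fx=6,fy=6,interpolation=2)
a=cv2.resize(im[110:170,340:400],None,fx=5,fy=5,interpolation=2); o=np.zeros((300,580,3),np.uint8); o[:,:300]=a; o[:270,310:]=k; cv2.imwrite("pics/c7.png",o)
E
```

```text
collar 370.46666717529297 137.3666648864746 17.81447982788086 ((40.513099670410156, 37.29423522949219), (33.09421157836914, 34.70045852661133), 24.791648864746094)
[0.59146483 0.24255755 0.106     ]
red 366.54802259887003 137.090395480226 177.0 [0.59253125 0.24215764 0.076     ]
```

View pics/c7.png

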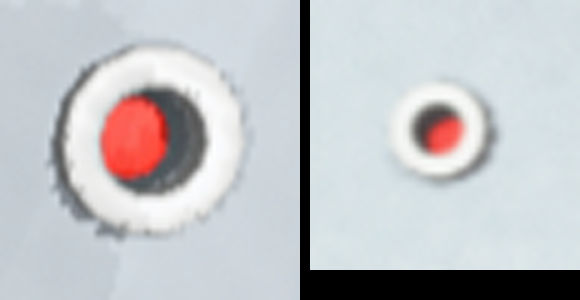

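The collar centre measures (0.591, 0.2425) from the wrist camera and (0.5895, 0.2425) from the top one, and the red button is visible in the hole. Moving over it.

>>> {"api": "arm_command", "payload": {
  "motion": [
    [[0.038,0.02,0.061,0,0.95],[0.038,0.02,0.061,0,0.95],[0.038,0.02,0.061,0,0.95],[0,0.02,0,0,0.95],[0,0,0,0,0.95],[0,0,0,0,0.95],[0,0,0,0,0.95],[0,0,0,0,0.95],[0,0,0,0,0.95],[0,0,0,0,0.95]]
  ]
}}

```text
clock: 17.45
position: [0.5902, 0.2315, 0.2206]
tool_rot: [0.708, 0.069, -0.069, -0.7]
contact_force: [0.0, -0.5, -1.7]
width: 0.0171
```

```bash
cat > chk.py <<'E'
from h import *
T,s=pose(); tip=(T@[0,.0795,0,1])[:3]
print(T.round(3),s["width"],s["contact_force"].round(1) if hasattr(s["contact_force"],"round") else s["contact_force"],s["clock"])
print("tip",tip.round(4),"shift for tip->ap+2cm",(T[:3,:3].T@(np.array([.591,.2425,.126])-tip)/.4).round(4))
E
python3 chk.py
```

```text
[[ 0.981  0.001 -0.194  0.59 ]
 [ 0.194 -0.012  0.981  0.231]
 [-0.001 -1.    -0.012  0.221]
 [ 0.     0.     0.     1.   ]] 0.01708942233476527 [ 0.  -0.5 -1.7] 17.45
tip [0.5902 0.2305 0.1412] shift for tip->ap+2cm [0.0077 0.0375 0.0294]
```

>>> {"api": "arm_command", "payload": {
  "motion": [
    [[0.008,0.01,0.029,0,0.95],[0,0,0,0,0.95],[0,0,0,0,0.95],[0,0,0,0,0.95],[0,0,0,0,0.95],[0,0,0,0,0.95],[0,0,0,0,0.95],[0,0,0,0,0.95],[0,0,0,0,0.95],[0,0,0,0,0.95]]
  ]
}}

```text
clock: 18.45
position: [0.5912, 0.2447, 0.2167]
tool_rot: [0.708, 0.069, -0.069, -0.7]
contact_force: [0.2, -0.6, -1.4]
width: 0.0175
```

```bash
python3 chk.py; python3 - <<'E'
from h import *
T,s=pose(); a=vision.read_camera("wrist"); b=vision.read_camera("side")
cv2.imwrite("pics/w8f.png",a); cv2.imwrite("pics/s8f.png",b)
print(proj("wrist",[.591,.2425,.106],T),proj("side",[.591,.2425,.106]))
o=np.zeros((480,800,3),np.uint8); o[:400,:400]=cv2.resize(a[200:300,266:366],None,fx=4,fy=4,interpolation=2); o[:400,400:]=cv2.resize(b[120:220,250:350],None,fx=4,fy=4,interpolation=2)
cv2.imwrite("pics/c8.png",o)
E
```

```text
[[ 0.981  0.002 -0.194  0.591]
 [ 0.194 -0.011  0.981  0.245]
 [-0.001 -1.    -0.012  0.217]
 [ 0.     0.     0.     1.   ]] 0.017501805136210608 [ 0.2 -0.6 -1.4] 18.45
tip [0.5913 0.2438 0.1372] shift for tip->ap+2cm [-0.0015  0.028  -0.0027]
(np.float64(315.3315661172315), np.float64(238.17220779505058)) (np.float64(297.49276768700526), np.float64(181.5115960819663))
```

View pics/c8.png

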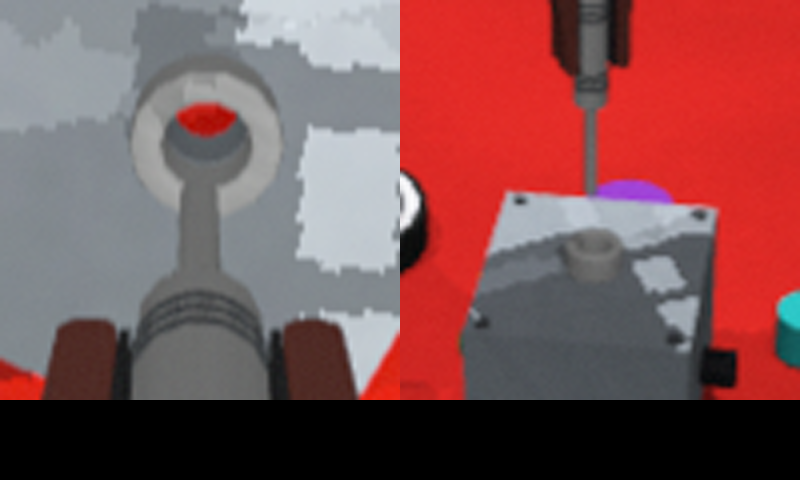

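In the wrist crop, the collar mouth is centred at full-frame (317.7,235.5), with the pin coming down just in front of it. The aperture is then at about (0.592, 0.244), and the tip at (0.591, 0.244) is within the 5.5 mm clearance. Lowering in.

>>> {"api": "arm_command", "payload": {
  "motion": [
    [[0.003,0.01,0.002,0,0.95],[0,0.02,0,0,0.95],[0,0.03,0,0,0.95],[0,0.03,0,0,0.95],[0,0.02,0,0,0.95],[0,0.01,0,0,0.95],[0,0,0,0,0.95],[0,0,0,0,0.95],[0,0,0,0,0.95],[0,0,0,0,0.95]]
  ],
  "grip_force": 45
}}

```text
clock: 19.55
position: [0.5919, 0.245, 0.1631]
tool_rot: [0.708, 0.069, -0.07, -0.699]
contact_force: [-0.4, 0.6, -1.6]
width: 0.0174
```

```bash
python3 chk.py
```

```text
[[ 0.981 -0.    -0.194  0.592]
 [ 0.194 -0.012  0.981  0.245]
 [-0.003 -1.    -0.012  0.163]
 [ 0.     0.     0.     1.   ]] 0.01737699114828573 [-0.4  0.6 -1.6] 19.55
tip [0.5919 0.2441 0.0836] shift for tip->ap+2cm [-0.0032 -0.1059 -0.0046]
```

The tip is inside the collar with no side force. Pressing.

>>> {"api": "arm_command", "payload": {
  "motion": [
    [[0,0.015,0,0,0.95],[0,0.01,0,0,0.95],[0,0.01,0,0,0.95],[0,0.005,0,0,0.95],[0,0,0,0,0.95],[0,0,0,0,0.95],[0,0,0,0,0.95],[0,0,0,0,0.95],[0,0,0,0,0.95],[0,0,0,0,0.95]]
  ]
}}

```text
clock: 20.55
position: [0.5927, 0.2452, 0.1502]
tool_rot: [0.708, 0.07, -0.069, -0.7]
contact_force: [-2.2, -0.9, 3.5]
width: 0.0175
```

```bash
python3 chk.py
```

```text
[[ 0.981  0.002 -0.194  0.593]
 [ 0.194 -0.011  0.981  0.245]
 [ 0.    -1.    -0.011  0.15 ]
 [ 0.     0.     0.     1.   ]] 0.01748405578420907 [-2.2 -0.9  3.5] 20.55
tip [0.5929 0.2444 0.0707] shift for tip->ap+2cm [-0.0056 -0.1381 -0.0052]
```

>>> {"api": "arm_command", "payload": {
  "motion": [
    [[-0.002,0.006,0,0,0.95],[0,0.004,0,0,0.95],[0,0.003,0,0,0.95],[0,0.0,0,0,0.95],[0,0,0,0,0.95],[0,0,0,0,0.95],[0,0,0,0,0.95],[0,0,0,0,0.95],[0,0,0,0,0.95],[0,0,0,0,0.95]]
  ]
}}

```text
clock: 21.55
position: [0.5926, 0.2452, 0.149]
tool_rot: [0.708, 0.07, -0.068, -0.7]
contact_force: [-1.4, -0.7, 5.1]
width: 0.0176
```

```bash
python3 chk.py
```

```text
[[ 0.981  0.005 -0.194  0.593]
 [ 0.194 -0.011  0.981  0.245]
 [ 0.002 -1.    -0.011  0.149]
 [ 0.     0.     0.     1.   ]] 0.017642442170661146 [-1.4 -0.7  5.1] 21.55
tip [0.593  0.2444 0.0695] shift for tip->ap+2cm [-0.0054 -0.1412 -0.0052]
```

>>> {"api": "arm_command", "payload": {
  "motion": [
    [[0,0.006,0,0,0.95],[0,0.008,0,0,0.95],[0,0.01,0,0,0.95],[0,0.01,0,0,0.95],[0,0.01,0,0,0.95],[0,0.01,0,0,0.95],[0,0.01,0,0,0.95],[0,0.01,0,0,0.95],[0,0.01,0,0,0.95],[0,0.01,0,0,0.95]]
  ]
}}

```text
clock: 22.55
position: [0.5935, 0.246, 0.1466]
tool_rot: [0.707, 0.072, -0.066, -0.7]
contact_force: [-11.5, -4.7, 33.0]
width: 0.0173
```

```bash
python3 chk.py
```

```text
[[ 0.981  0.009 -0.194  0.594]
 [ 0.194 -0.008  0.981  0.246]
 [ 0.007 -1.    -0.01   0.147]
 [ 0.     0.     0.     1.   ]] 0.017323046044217888 [-11.5  -4.7  33. ] 22.55
tip [0.5942 0.2453 0.0671] shift for tip->ap+2cm [-0.0083 -0.1473 -0.0069]
```

The button is on its stop at 33 N, and the tip height of 0.067 matches the 0.068 stop. Easing to a moderate hold.

>>> {"api": "arm_command", "payload": {
  "motion": [
    [[-0.002,0,-0.001,0,0.95],[0,0,0,0,0.95],[0,0.004,0,0,0.95],[0,0.004,0,0,0.95],[0,0.004,0,0,0.95],[0,0.004,0,0,0.95],[0,0.004,0,0,0.95],[0,0.004,0,0,0.95],[0,0.004,0,0,0.95],[0,0.004,0,0,0.95]]
  ]
}}

```text
clock: 23.55
position: [0.5953, 0.2465, 0.147]
tool_rot: [0.706, 0.075, -0.063, -0.701]
contact_force: [-7.0, -0.6, 16.3]
width: 0.0173
```

```bash
python3 chk.py;  python3 - <<'E'
from h import *
a=vision.read_camera("wrist"); b=vision.read_camera("side")
o=np.zeros((480,800,3),np.uint8); o[:400,:400]=cv2.resize(a[200:400,216:416],None,fx=2,fy=2,interpolation=2); o[:450,400:]=cv2.resize(b[100:325,200:400],None,fx=2,fy=2,interpolation=2)
cv2.imwrite("pics/c9.png",o)
E
python3 chk.py | tail -3
```

```text
[[ 0.981  0.017 -0.194  0.595]
 [ 0.194 -0.005  0.981  0.246]
 [ 0.015 -1.    -0.008  0.147]
 [ 0.     0.     0.     1.   ]] 0.017336996894117142 [-7.  -0.6 16.3] 23.55
tip [0.5967 0.2461 0.0675] shift for tip->ap+2cm [-0.0134 -0.1465 -0.0072]
 [ 0.015 -1.    -0.008  0.147]
 [ 0.     0.     0.     1.   ]] 0.017336533374183075 [-6.2 -1.8 17. ] 23.65
tip [0.5967 0.2461 0.0675] shift for tip->ap+2cm [-0.0134 -0.1464 -0.0072]
```

View pics/c9.png

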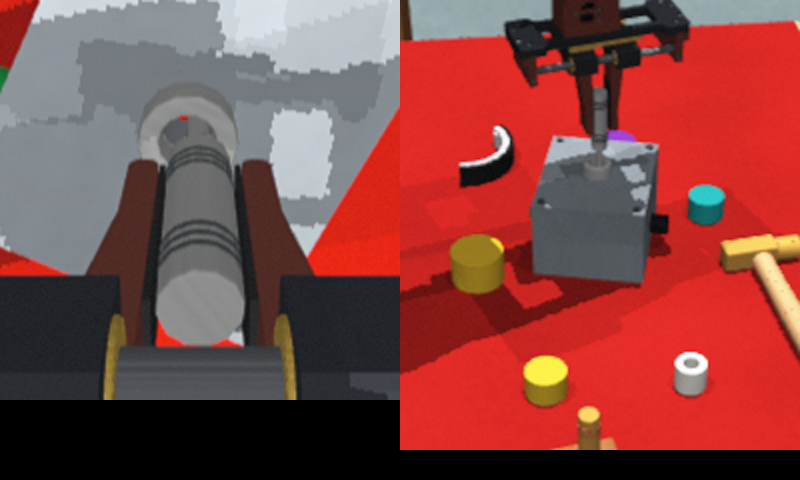

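The pin is in the collar on the button, upright, and the cap stands on the bench. The tip has crept about 4 mm in +x while pushing, so I'll recentre it and press once more with a single final push.

>>> {"api": "arm_command", "payload": {
  "motion": [
    [[-0.005,-0.008,-0.003,0,0.95],[-0.006,0,-0.002,0,0.95],[0,0,0,0,0.95],[0,0,0,0,0.95],[0,0,0,0,0.95],[0,0,0,0,0.95],[0,0,0,0,0.95],[0,0,0,0,0.95],[0,0,0,0,0.95],[0,0,0,0,0.95]]
  ]
}}

```text
clock: 24.65
position: [0.5939, 0.2454, 0.1512]
tool_rot: [0.705, 0.077, -0.061, -0.702]
contact_force: [-1.0, 0.4, 4.0]
width: 0.0174
```

```bash
python3 chk.py
```

```text
[[ 0.981  0.023 -0.194  0.594]
 [ 0.194 -0.002  0.981  0.245]
 [ 0.022 -1.    -0.006  0.151]
 [ 0.     0.     0.     1.   ]] 0.017416718664059992 [-1.   0.4  4. ] 24.65
tip [0.5958 0.2453 0.0717] shift for tip->ap+2cm [-0.01   -0.1359 -0.0054]
```

>>> {"api": "arm_command", "payload": {
  "motion": [
    [[-0.008,0,-0.003,0,0.95],[-0.006,0,-0.001,0,0.95],[0,0,0,0,0.95],[0,0,0,0,0.95],[0,0,0,0,0.95],[0,0,0,0,0.95],[-0.001,0.006,0,0,0.95],[-0.001,0.006,0,0,0.95],[-0.001,0.005,0,0,0.95],[-0.001,0.004,0,0,0.95]]
  ]
}}

```text
clock: 25.65
position: [0.5909, 0.2436, 0.1469]
tool_rot: [0.704, 0.08, -0.058, -0.703]
contact_force: [-3.9, -1.5, 20.6]
width: 0.0176
```

```bash
python3 chk.py; python3 - <<'E'
from h import *
t=vision.read_camera("top"); cv2.imwrite("pics/t10.png",t)
m=cv2.inRange(cv2.cvtColor(t,cv2.COLOR_BGR2HSV),(22,120,60),(35,255,255))
for c in cv2.findContours(m,0,1)[0]:
    if cv2.contourArea(c)>50: (u,v),r=cv2.minEnclosingCircle(c); print(np.round((u,v,r),1),onz("top",u,v,.028).round(3))
E
python3 chk.py|tail -2
```

```text
[[ 0.981  0.032 -0.194  0.591]
 [ 0.194  0.002  0.981  0.244]
 [ 0.032 -0.999 -0.005  0.147]
 [ 0.     0.     0.     1.   ]] 0.017569857199900528 [-3.9 -1.5 20.6] 25.65
tip [0.5935 0.2438 0.0674] shift for tip->ap+2cm [-0.0021 -0.1466 -0.0026]
[274.  315.    9.2] [0.455 0.176 0.028]
[355.6 286.   10.3] [0.512 0.006 0.028]
[448.5 268.5   4.7] [ 0.544 -0.189  0.028]
[269.4 169.9  19.2] [0.764 0.184 0.028]
 [ 0.     0.     0.     1.   ]] 0.017268023218014773 [-2.7 -1.2 17.4] 25.7
tip [0.5934 0.2437 0.0675] shift for tip->ap+2cm [-0.0019 -0.1465 -0.0025]
```

The button is on its stop at about 17–20 N, the tip is centred, the tilt is under 2°, and the cap is at (0.512, 0.006). The drift and hammer blobs are unchanged. Handing in.

```bash
python3 -c "
from h import *
arm.job_done()"; python3 chk.py|tail -2
```

```text
the job is handed in; nothing more can be done
the job is handed in; nothing more can be done
```

The job is handed in, with the red button held down by the extractor. No verdict is reported, so the result rests on my own last checks.

I lifted the smaller yellow cap off the collar and set it down on the bare bench, with 2.6 N of contact when I released it. Then I drew the steel extractor out of the block, lowered its pin through the collar and pressed the button to its stop.

**Last checks before hand-in:**
- **Button:** the computed pin tip is at z ≈ 0.0675 m, and the fully-down button is at 0.068 m. The arm pushes with about 17–20 N.
- **Position:** the tip is about 1.5 mm from the measured aperture centre, and the tool tilts under 2°.
- **Grip:** the fingers are closed to 17.5 mm on the 18 mm handle at the 45 N setting.
- **Cap:** it stands at (0.512, 0.006), about 0.25 m from the box centre.
- **Bystanders:** the brass drift and the hammer's brass head were at the same pixels as at the start in the last top image. The brake shoe and bushing were not re-measured at the end. Both were upright and undisturbed in the last picture viewed.

**What disagreed or went wrong:**
- The cameras differed by up to about 3 mm on the aperture position. That was inside the 5.5 mm clearance.
- On the first attempt to grip the cap, the arm was about 11 mm off to one side. I corrected it before the fingers closed.
- On the first press, force rose briefly to 33 N and the tip crept about 4 mm sideways. I recentred it and pressed again.

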